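Empty the rinse basket into the dust-covered collecting box

TASK

Swing the round dust cover on the grey collecting box fully aside on its pin, then tip the mesh basket over with its lever so that all three wax balls roll out of the spout and drop through the port into the box. Afterwards set the basket back level and swing the dust cover fully shut over the port again.

Things in the scene. Friction and masses are not known exactly. Their poses are not given: they have to be found in the camera images.
- station: Fixed rinse station: base plate 165 x 235 mm, grey box (top at 80 mm) and mesh basket between two uprights (142 mm high). Origin on the bench below the port's centre; +z up, +y the way the basket pours (basket to box), -x side towards the robot. In this frame the box covers x -52..80, y -48..52 mm, the level basket x -29..29, y -165..-13 mm, rim 152 mm high.
- port (a point): Centre of the round port (84 mm diameter hole) in the box's top, at the height of the box's top face (80 mm).
- box_middle (a point): Middle of the inside of the collecting box, 40 mm above the bench. Inside, the box is 124 x 92 mm.
- cover_pin (a point): The one upright pin on which the dust cover turns, 64 mm from the port's centre towards the station's +x, at the cover's upper face (85.5 mm above the bench).
- dust_cover (a joint): Angle of the flat aluminium dust cover (disc 96 mm across, 4 mm thick, with an arm to the pin). 0 = fully shut (a stop), 1.75 rad = fully aside (a stop); seen from above it opens clockwise, the disc moving first towards the station's +y. May start a little ajar. Friction hinge (0.08 N m): stays where left.
- cover_tab (a point): Middle of the cover's thumb tab, 102 mm from the pin: a plate 34 mm long (along the line to the pin), 5 mm thick, standing on the disc's edge, top 118 mm and this point 101.5 mm above the bench. Push one flank to open, the other to shut. Seen from the pin it stands 0.40 rad further in the opening direction than the disc's centre.
- basket_axis (a point): Point on the basket's level tipping axis (parallel to the station's x), midway across the basket, 130 mm above the bench, 58 mm from the port's centre towards the station's -y.
- basket (a joint): Tilt of the mesh basket. 0 = level (a stop), grows to 1.05 rad = fully tipped with the spout down over the port (a stop). The balls begin to roll out at about 0.45 rad. It has friction (0.2 N m) and stays where it is left.
- lever_knob (a point): Centre of the black 22 mm ball knob on the basket's lever: a 10 mm rod, 105 mm long from the tipping axis, on the robot's side, 55 mm from the basket's middle. Level: it leans 0.5 rad from upright to the station's -y, knob 222 mm above the bench; tipped: 0.55 rad to +y. Push knob or upper rod along station +y to tip, -y to level.
- ball_0_center (a point): Centre of a cream wax ball, 34 mm in diameter, 15 to 31 g; it starts in the basket.
- ball_1_center (a point): Centre of the second wax ball, as the first.
- ball_2_center (a point): Centre of the third wax ball, as the first.
Not all that is in view belongs to the job. What is shaped like the part that bears ball_1_center but green or purple is not meant.

How it is judged:
By the outcome, as a careful person would: the job done as asked, in the order asked, and still so for the second after the job is handed in, with the robot touching nothing.
It also fails if it takes over 70 s, if anything falls off the work surface, if the arm or the gripper's body presses on something with over 40 N, if the wrist force passes 120 N, or if a joint passes its speed limit or range.

ROBOT

A 6-joint arm with a two-finger parallel gripper is mounted at the origin on the work surface; the furniture and walls round the work are solid. World frame = base frame: x ahead of the robot, y to its left, z up, the work surface at z = 0. Lengths are in m, angles in rad, forces in N, time in s.
With the tool pointing down it reaches from about 0.25 to 0.85 m from the base axis. Payload 12.5 kg.
Tool frame: the origin (TCP) lies on the centre line of the jaws, within the pads' length; the fingertips stand 19 mm ahead of it and the grasp point (between the pads) is the TCP; z points along the fingers, x is the direction in which the jaws open and shut, and the axes are right-handed (so a half turn about z gives the same grasp; the last joint's range is limited). The gripper opens to 93 mm and grips with 3 to 60 N. Pads are 15 mm wide; open, the fingers measure 128 mm over their backs; the gripper's body (75 mm by 188 mm) begins 65 mm behind the grasp point.
Start: joints at [-1.281, 0.351, 1.652, -0, 1.139, -0.085], TCP at [0.201, -0.512, 0.238] pointing down, gripper open.
Joint ranges: [-2.75, 2.75], [-0.79, 2.1], [0.01, 2.65], [-1.57, 4.71], [0.07, 3.14], [-2.87, 2.87]. Speed limits (rad/s): [2.22, 2.22, 2.79, 3.14, 3.14, 3.14].

INTERFACE

Orientations are given as [roll, pitch, yaw] about the fixed x, y, z axes, in that order (R = Rz(yaw) Ry(pitch) Rx(roll)).
In Python, from bench import * gives the robot as it stands. The module is installed in compiled form; this text tells all that it offers.
- The arm moves only by the tool move_arm, never from a script. Its argument "steps" is a list that holds one entry, the list of rows, each a list of 7 numbers: the closure, from -1 (fully open) to 1 (shut), then the shift along the tool's x, y, z in mm, then the turn, a rotation vector about the tool's x, y, z in rad. A call has 1 to 5 rows; each row shifts and turns the commanded pose from where the row before left it, along the tool's axes as they then stand; what a row does not reach is not made up. A row lasts 1/10 s, in which the tool goes at most 50 mm and 8.59 degrees, less where a joint would pass 70% of its speed; a pose out of reach is approached as far as the arm can. A call is refused whole if a number of a shift passes 50 or a number of a turn 0.15, either way. A call with a gripper value outside its range is refused whole. The fingers move at their own pace and stop on an object; "squeeze" is the grip in N (left out, the last holds). Time passes only in rows, so rows that do not move let the fingers close. It gives the time, the measured TCP pose, the force and the opening at its end, in the units of the state.
- sense(): the state, without advancing time (a new reading comes with each control period).
- camera(name): name is "scene" or "top"; returns (picture, depth): 384x512x3 uint8, red, green, blue; 384x512 float32, m along the optical axis (not along the pixel's ray), 0 where there is no reading.
- get_calibration(name): a dict with "fx", "fy", "cx", "cy" (pixels), "k1" (the pictures are not rectified: a ray, as slopes to the right and down, at radius r is drawn at 1 + k1 r^2 times it, then the intrinsics apply), "R" (3x3) and "t" (3): a world point X has camera coordinates R X + t. Camera axes: x right, y down, z forward; pixel columns grow to the right and rows downward; lengths in m; the calibration is good to about 2 mm. A picture is of the moment at which its call begins. get_calibration takes no time and is no camera call.
- sign_off(): hands the job in, once; it reports no verdict.
Trained networks look in the newest picture that a camera, given by its name, has taken for a name from the list of things; names that differ only in an ending like _2 or _b are one class to them, and where a whole thing is asked for, a point or a joint stands for the part that bears it (a point fixed in the world has none). Each returns a list of dicts, best first, with "score" (0 to 1); they miss things now and then, are a little off and sometimes report something else, mostly with a low value. They report only what shows in the picture. A call takes as long as a camera call. They do not tell look-alikes from the thing itself.
- boxes_of(camera, thing): "location" ([x, y, z] in m, in world coordinates, good to about 4 mm: the middle of the surface that is visible of it).
The state is a dict: "t": time; "joint_positions": joint angles; "dq": joint speeds; "joint_efforts": joint torques, N m; "eef_pos": TCP position; "ee_rot": TCP orientation; "ft_force": force on the tool from outside, world axes, zero at the start; "ft_torque": the same for the moment, N m; "opening": finger opening in m.
Only numpy, scipy, OpenCV 4.12 (cv2) and the standard library are available. Lean on these libraries where they do the work, as an engineer would, in place of code of your own. Each camera call takes 0.05 s, during which the arm holds its last target.

## Working session

There is one attempt and no reset: what is moved stays moved. The work goes in short steps, Python scripts to look and compute and a tool call to move; the robot and the scene stay as the last step left them, time stands still between calls to the robot, and variables do not carry over. Pictures are saved under pics/ and viewed, and the job is handed in when it is done.

Besides the shell and the picture viewer there is one more tool, called after "Emit:" as a command line: name --argument value ..., lists and objects as JSON in quotes. move_arm: Moves the arm, as the interface text tells. Its arguments: {"type":"object","properties":{"steps":{"type":"array"},"squeeze":{"type":"number"}},"required":["steps"]}

```bash
mkdir -p pics
python3 - <<'E'
from bench import *
import cv2
s=sense();print(s)
for n in("scene","top"):
    p,d=camera(n);cv2.imwrite(f"pics/{n}0.png",cv2.cvtColor(p,cv2.COLOR_RGB2BGR))
    c=get_calibration(n);print(n,c)
    for th in ("station","dust_cover","cover_tab","lever_knob","basket","ball_1_center"):
        print(th,[(round(b["score"],2),[round(float(v),3) for v in b["location"]]) for b in boxes_of(n,th)])
E
```

```text
{'t': 0.0, 'joint_positions': array([-1.28060933e+00,  3.51236681e-01,  1.65243750e+00,  1.58551619e-05,
        1.13911942e+00, -8.46205511e-02]), 'dq': array([-3.13684763e-03,  2.54462096e-03, -6.32441114e-04, -9.65433459e-04,
        6.92308502e-05,  8.18038689e-04]), 'joint_efforts': array([ 5.56559953e-04, -4.97323930e+01, -2.85254306e+01,  7.00103631e-02,
        2.57232506e-02, -7.85542511e-05]), 'eef_pos': array([ 0.20127212, -0.51148977,  0.23709608]), 'ee_rot': array([-3.14147681e+00,  1.19542999e-03, -1.19599536e+00]), 'ft_force': array([-0.16370862,  0.11151036,  0.45497619]), 'ft_torque': array([ 0.00359926, -0.02899985, -0.02677571]), 'opening': 0.0932121146357819}
scene {'fx': 408.1210981524091, 'fy': 408.1210981524091, 'cx': 250.22050716883763, 'cy': 186.21844913877763, 'k1': -0.10403829337340918, 'R': array([[-0.87091893, -0.49110514,  0.01777516],
       [-0.38697581,  0.66306503, -0.64077647],
       [ 0.30290253, -0.56494292, -0.7675217 ]]), 't': array([0.37895227, 0.28887597, 0.88103548])}
station [(0.69, [0.483, 0.044, 0.074])]
dust_cover [(0.61, [0.519, 0.072, 
[... 261 characters left out ...]
.009, 0.031]), (0.44, [0.322, -0.118, 0.021])]
top {'fx': 441.32429132464057, 'fy': 441.32429132464057, 'cx': 255.03098777421718, 'cy': 199.94597726899252, 'k1': 0.005479013770370228, 'R': array([[-0.00902064, -0.99941348, -0.03303517],
       [-0.98851587,  0.01389623, -0.1504768 ],
       [ 0.15084761,  0.03129839, -0.98806144]]), 't': array([0.00693171, 0.48802637, 0.93601864])}
station [(0.72, [0.499, 0.02, 0.08])]
dust_cover [(0.84, [0.52, 0.076, 0.087])]
cover_tab [(0.57, [0.519, 0.073, 0.086])]
lever_knob [(0.86, [0.488, -0.013, 0.136])]
basket [(0.77, [0.489, -0.011, 0.137])]
ball_1_center [(0.75, [0.346, -0.016, 0.029]), (0.57, [0.331, -0.125, 0.028]), (0.53, [0.475, -0.033, 0.14])]
```

View pics/scene0.png

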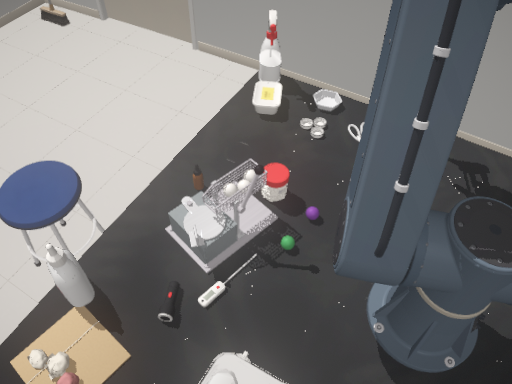

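View pics/top0.png

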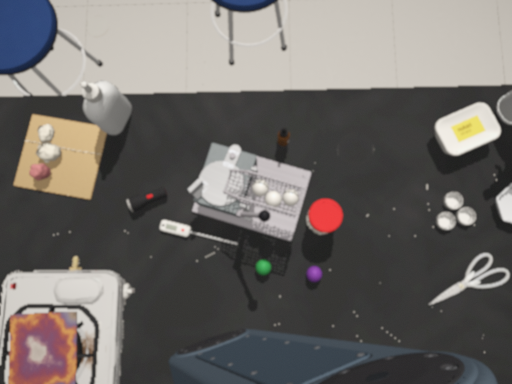

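```bash
cat > h.py <<'E'
from bench import *
import cv2, numpy as np
def proj(n,X):
    c=get_calibration(n);X=np.atleast_2d(X);P=X@np.array(c["R"]).T+c["t"]
    s=P[:,:2]/P[:,2:];s=s*(1+c["k1"]*(s**2).sum(1,keepdims=True))
    return s*[c["fx"],c["fy"]]+[c["cx"],c["cy"]]
def cloud(n,d):
    c=get_calibration(n);v,u=np.mgrid[:384,:512]
    p=np.stack([(u-c["cx"])/c["fx"],(v-c["cy"])/c["fy"]],-1);s=p.copy()
    for _ in range(5): s=p/(1+c["k1"]*(s**2).sum(-1,keepdims=True))
    P=np.dstack([s,np.ones_like(s[...,0])])*d[...,None]
    return (P-c["t"])@np.array(c["R"])
def crop(n,p,u0,v0,u1,v1,k,name,pts=None):
    q=cv2.resize(cv2.cvtColor(p,cv2.COLOR_RGB2BGR)[v0:v1,u0:u1],None,fx=k,fy=k,interpolation=cv2.INTER_CUBIC)
    if pts is not None:
        for (x,y) in proj(n,pts): cv2.circle(q,(int((x+.5-u0)*k),int((y+.5-v0)*k)),2,(0,0,255),-1)
    cv2.imwrite("pics/"+name,q)
E
python3 - <<'E'
from h import *
p,d=camera("top");np.savez("t0.npz",p=p,d=d);crop("top",p,180,135,320,245,5,"tc0.png")
W=cloud("top",d)
for (u,v) in [(264,215),(215,180),(260,187),(273,198),(290,197),(235,153),(195,185)]: print(u,v,W[v,u].round(3))
p,d=camera("scene");np.savez("s0.npz",p=p,d=d);crop("scene",p,155,150,315,270,5,"sc0.png")
W=cloud("scene",d)
for (u,v) in [(259,170),(205,225),(190,207)]: print(u,v,W[v,u].round(3))
E
```

```text
264 215 [ 0.431 -0.02   0.233]
215 180 [0.525 0.084 0.084]
260 187 [ 0.498 -0.012  0.138]
273 198 [ 0.476 -0.037  0.137]
290 197 [ 0.478 -0.071  0.138]
235 153 [0.581 0.041 0.09 ]
195 185 [0.508 0.121 0.119]
259 170 [ 0.427 -0.015  0.229]
205 225 [0.51  0.079 0.087]
190 207 [0.569 0.053 0.086]
```

View pics/tc0.png

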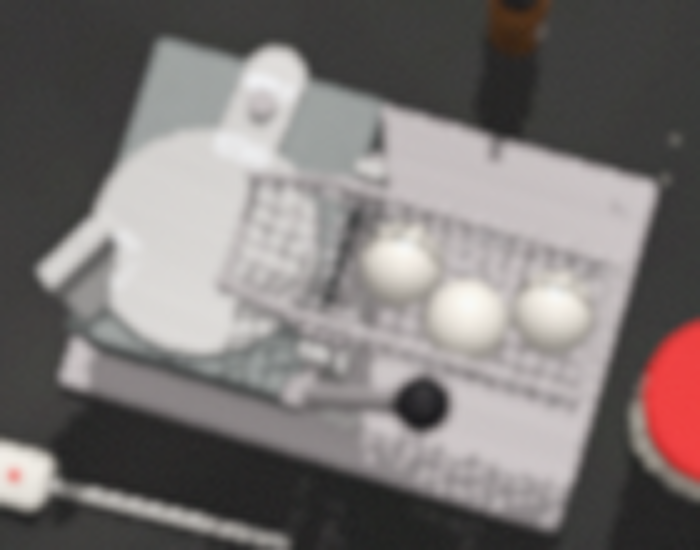

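View pics/sc0.png

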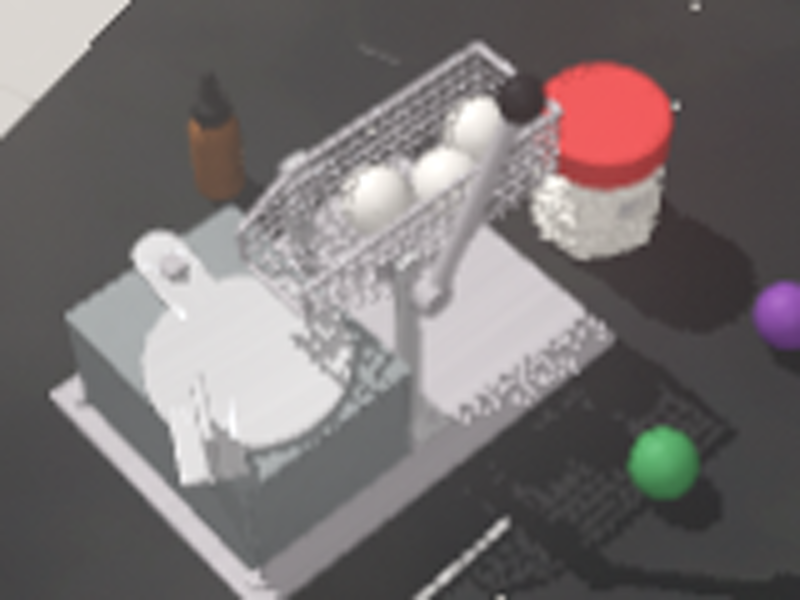

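```bash
cat >> h.py <<'E'
def ray(n,u,v):
    pass
def S2W(q,P):
    P=np.atleast_2d(P)/1000.;c,s=np.cos(q[2]),np.sin(q[2])
    return P@np.array([[c,s,0],[-s,c,0],[0,0,1]])+[q[0],q[1],0]
E
python3 - <<'E'
from h import *
from scipy.optimize import least_squares
kn=[-55,-58-105*np.sin(.5),222.1]
T=[([64,0,85.5],(262,103)),(kn,(421,403)),([80,52,80],(163,42)),([80,-48,80],(382,103))]
Sc=[([64,0,85.5],(175,267)),(kn,(521,97)),([80,52,80],(68,318)),([-52,-48,80],(410,375)),([80,-48,80],(235,208))]
def res(q):
    r=[]
    for n,L,u0,v0 in(("top",T,180,135),("scene",Sc,155,150)):
        uv=np.array([b for a,b in L])/5.+[u0,v0]-.5
        r.append(proj(n,S2W(q,[a for a,b in L]))-uv)
    return np.concatenate(r).ravel()
o=least_squares(res,[.5,.07,-.2],loss="soft_l1");q=o.x;print(q,res(q).reshape(-1,2).round(1))
np.save("q.npy",q)
pts=[]
for x in(-52,80):
    for t in np.linspace(-48,52,12): pts.append([x,t,80])
for y in(-48,52):
    for t in np.linspace(-52,80,12): pts.append([t,y,80])
for x in(-29,29):
    for t in np.linspace(-165,-13,12): pts.append([x,t,152])
for u in(142,): pts+= [[-29,-58,130],[29,-58,130],kn,[64,0,85.5]]
a0=0
for n,u0,v0,u1,v1 in(("top",180,135,320,245),("scene",155,150,315,270)):
    z=np.load(n[0]+"0.npz");crop(n,z["p"],u0,v0,u1,v1,5,n+"fit.png",S2W(q,pts))
# tab
z=np.load("t0.npz");W=cloud("top",z["d"]);P=W.reshape(-1,3)
c,s=np.cos(q[2]),np.sin(q[2]);L=(P-[q[0],q[1],0])@np.array([[c,-s,0],[s,c,0],[0,0,1]])*1000
m=(L[:,2]>104)&(L[:,2]<122)&(abs(L[:,0])<120)&(L[:,1]>0)&(L[:,1]<120)
print(L[m].round(0))
E
```

```text
[ 0.51614103  0.0661431  -0.30512978] [[ 0.6  0.4]
 [ 0.6  0.7]
 [-0.1 -0.4]
 [ 0.4  0.2]
 [-0.6  1. ]
 [-0.1  1.1]
 [-0.8  0. ]
 [ 0.2 -0.6]
 [-0.8 -0.2]]
[[-11.  43. 118.]
 [-10.  42. 117.]
 [-14.  45. 117.]
 [-13.  43. 118.]
 [-12.  41. 117.]
 [-11.  39. 115.]
 [-17.  46. 120.]
 [-16.  43. 121.]
 [-15.  43. 115.]
 [-14.  41. 115.]
 [-13.  40. 111.]
 [-19.  47. 118.]
 [-18.  45. 119.]
 [-18.  43. 119.]
 [-16.  42. 113.]
 [-15.  41. 108.]
 [-14.  40. 105.]
 [-21.  49. 117.]
 [-21.  47. 116.]
 [-20.  44. 119.]
 [-19.  43. 114.]
 [-18.  43. 108.]
 [-24.  50. 119.]
 [-23.  48. 116.]
 [-23.  46. 119.]
 [-22.  44. 116.]
 [-20.  45. 106.]
 [-26.  51. 118.]
 [-26.  49. 118.]
 [-26.  47. 121.]
 [-24.  46. 113.]
 [-23.  45. 108.]
 [-29.  53. 114.]
 [-29.  50. 119.]
 [-27.  49. 115.]
 [-27.  47. 115.]
 [-26.  46. 110.]
 [-32.  56. 118.]
 [-31.  54. 115.]
 [-31.  51. 120.]
 [-30.  50. 118.]
 [-29.  49. 113.]
 [-28.  48. 109.]
 [-35.  57. 119.]
 [-34.  55. 119.]
 [-33.  54. 115.]
 [-33.  51. 117.]
 [-32.  51. 112.]
 [-31.  49. 109.]
 [-36.  57. 116.]
 [-36.  54. 118.]
 [-35.  53. 117.]
 [-35.  51. 115.]
 [-33.  51. 107.]
 [-39.  56. 119.]
 [-38.  54. 116.]
 [-37.  53. 113.]
 [-36.  52. 107.]
 [-39.  55. 111.]
 [-38.  54. 105.]]
```

View pics/topfit.png

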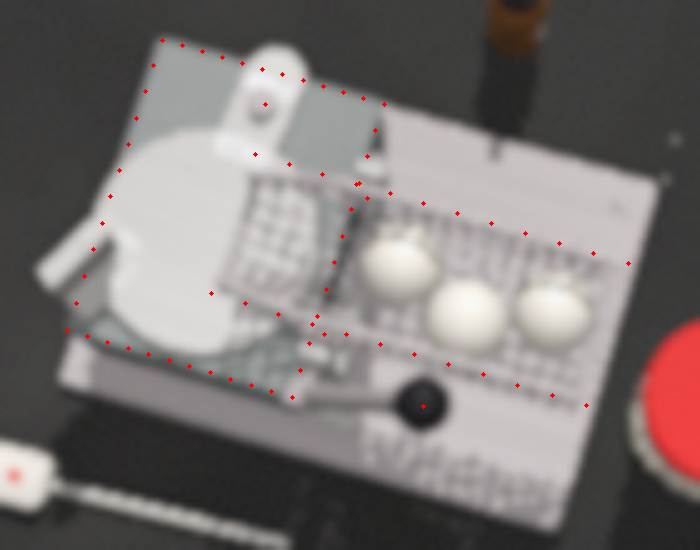

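View pics/scenefit.png

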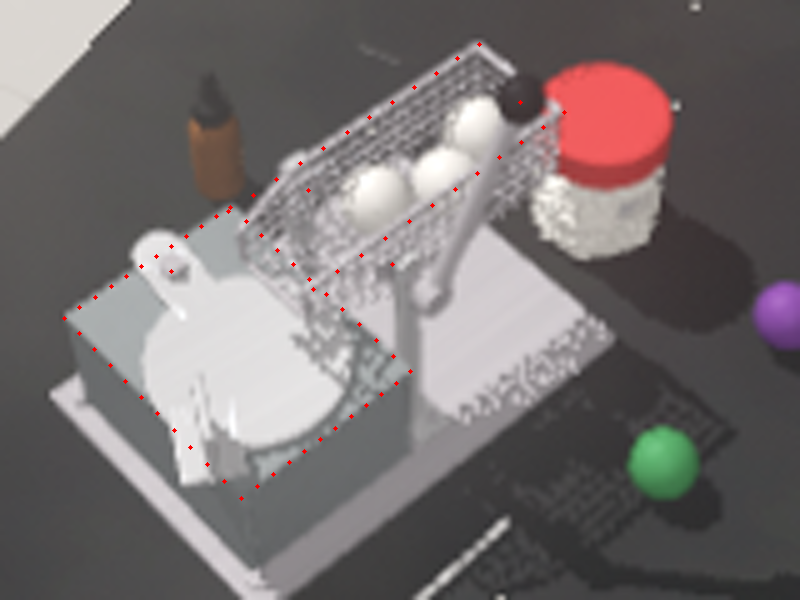

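```bash
cat >> h.py <<'E'
from scipy.spatial.transform import Rotation as Ro
q=np.load("q.npy")
def go(P,yaw):
    """shift (tool mm) and turn to station point P (mm) with world yaw, tool down"""
    s=sense();R=Ro.from_euler("xyz",s["ee_rot"]);e=S2W(q,P)[0]-s["eef_pos"]
    G=Ro.from_euler("xyz",[np.pi,0,yaw])
    return (R.inv().apply(e)*1000).round(1),(R.inv()*G).as_rotvec().round(3)
def where():
    s=sense();c,n=np.cos(q[2]),np.sin(q[2]);e=s["eef_pos"]-[q[0],q[1],0]
    print("t",s["t"],"stn",(np.array([c*e[0]+n*e[1],-n*e[0]+c*e[1],e[2]])*1000).round(1),"rot",s["ee_rot"].round(3),"F",s["ft_force"].round(1),"q",s["joint_positions"].round(2),"op",s["opening"])
def cover_tab():
    p,d=camera("top");W=cloud("top",d).reshape(-1,3)
    return p,d,local(W)
def local(W):
    c,s=np.cos(q[2]),np.sin(q[2]);return (W-[q[0],q[1],0])@np.array([[c,-s,0],[s,c,0],[0,0,1]])*1000
E
python3 - <<'E'
from h import *
where()
z=np.load("t0.npz");W=cloud("top",z["d"])
for (u,v) in [(325,215),(283,133),(283,140),(108,100),(147,200)]: print(local(W[v-4:v+5,u-4:u+5].reshape(-1,3)).max(0).round(0))
print(go([-36,32,330],-.81),go([-36,32,118],-.81))
E
```

```text
t 0.8 stn [-126.6 -645.8  237.6] rot [ 3.142 -0.    -1.196] F [-0.2  0.4  0.2] q [-1.28  0.35  1.65 -0.    1.14 -0.08] op 0.09291444443781177
[   8. -212.   86.]
[175. -72.  88.]
[148. -80.  64.]
[109. 289. 130.]
[-64. 174.  32.]
(array([-470.1, -496.6,  -92.4]), array([ 0.   , -0.   , -0.386])) (array([-470.1, -496.6,  119.6]), array([ 0.   , -0.   , -0.386]))
```

Emit:
move_arm --steps '[[[1,0,0,-46,0,0,-0.13],[1,0,0,-46,0,0,-0.13],[1,0,0,0,0,0,-0.126],[1,0,0,0,0,0,0]]]' --squeeze 10

```text
t: 1.2
eef_pos: [0.2014, -0.512, 0.3305]
ee_rot: [3.141, -0.002, -0.808]
ft_force: [-0.1, -0.1, -1.2]
opening: 0.0655
```

```bash
python3 -c "
from h import *
where();print(go([-36,32,330],-.81))"
```

```text
t 1.2 stn [-126.5 -646.   330.5] rot [ 3.141e+00 -2.000e-03 -8.080e-01] F [-0.1 -0.1 -1.2] q [-1.28  0.27  1.53 -0.    1.34 -0.47] op 0.06553451054934194
(array([-2.476e+02, -6.376e+02, -4.000e-01]), array([ 0.001, -0.002,  0.002]))
```

Emit:
move_arm --steps '[[[1,-14.6,-37.5,0,0,0,0],[1,-14.6,-37.5,0,0,0,0],[1,-14.6,-37.5,0,0,0,0],[1,-14.6,-37.5,0,0,0,0],[1,-14.6,-37.5,0,0,0,0]]]'

```text
t: 1.7
eef_pos: [0.2869, -0.3278, 0.3285]
ee_rot: [-3.141, 0.002, -0.815]
ft_force: [0.2, 1.1, 1.1]
opening: 0.0257
```

Emit:
move_arm --steps '[[[1,-14.6,-37.5,0,0,0,0],[1,-14.6,-37.5,0,0,0,0],[1,-14.6,-37.5,0,0,0,0],[1,-14.6,-37.5,0,0,0,0],[1,-14.6,-37.5,0,0,0,0]]]'

```text
t: 2.2
eef_pos: [0.3723, -0.1457, 0.3287]
ee_rot: [3.141, 0.001, -0.814]
ft_force: [0.8, -0.6, -0.1]
opening: 0.0007
```

Emit:
move_arm --steps '[[[1,-14.6,-37.5,0,0,0,0],[1,-14.6,-37.5,0,0,0,0],[1,-14.6,-37.5,0,0,0,0],[1,-14.6,-37.5,0,0,0,0],[1,-14.6,-37.5,0,0,0,0]]]'

```text
t: 2.7
eef_pos: [0.4578, 0.0364, 0.3286]
ee_rot: [3.14, 0.001, -0.814]
ft_force: [-0.5, -0.8, 0.9]
opening: 0.0007
```

Emit:
move_arm --steps '[[[1,-14.6,-37.5,0,0,0,0],[1,-14.6,-37.5,0,0,0,0],[1,0,0,0,0,0,0]]]'

```text
t: 3.0
eef_pos: [0.4925, 0.1107, 0.328]
ee_rot: [3.14, 0.002, -0.811]
ft_force: [0.1, 0.4, -0.9]
opening: 0.0003
```

```bash
python3 -c "
from h import *
where();print(go([-36,32,118],-.81))
p,d=camera('scene');crop('scene',p,120,110,370,290,3,'s1.png')"
```

```text
t 3.0 stn [-35.9  35.4 328. ] rot [ 3.14e+00  2.00e-03 -8.11e-01] F [ 0.1  0.4 -0.9] q [0.13 0.19 1.64 0.   1.32 0.94] op 0.00031997692945744073
(array([  2. ,   2.7, 210. ]), array([ 0.001,  0.002, -0.001]))
```

View pics/s1.png

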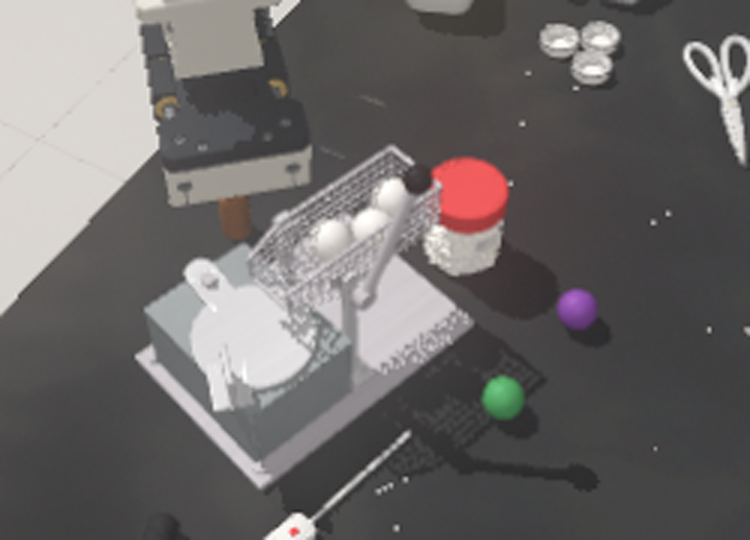

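```bash
python3 -c "
from h import *
s=sense();e=s['eef_pos'];print([(proj('scene',e+[0,0,h])[0]-[120,110])*3 for h in(-.019,.0,.065,.1,.2)])
p,d=camera('top');crop('top',p,130,100,330,250,4,'t1.png');print([(proj('top',e+[0,0,h])[0]-[130,100])*4 for h in(-.019,.0,.065)])"
```

```text
[array([227.86622285, 183.12188773]), array([225.16800577, 161.45222586]), array([215.16062916,  80.32947838]), array([209.22290618,  31.61395939]), array([ 189.77335556, -131.28734567])]
[array([209.38565712, 292.19601326]), array([199.85764018, 281.94327445]), array([162.93013584, 242.20831655])]
```

View pics/t1.png

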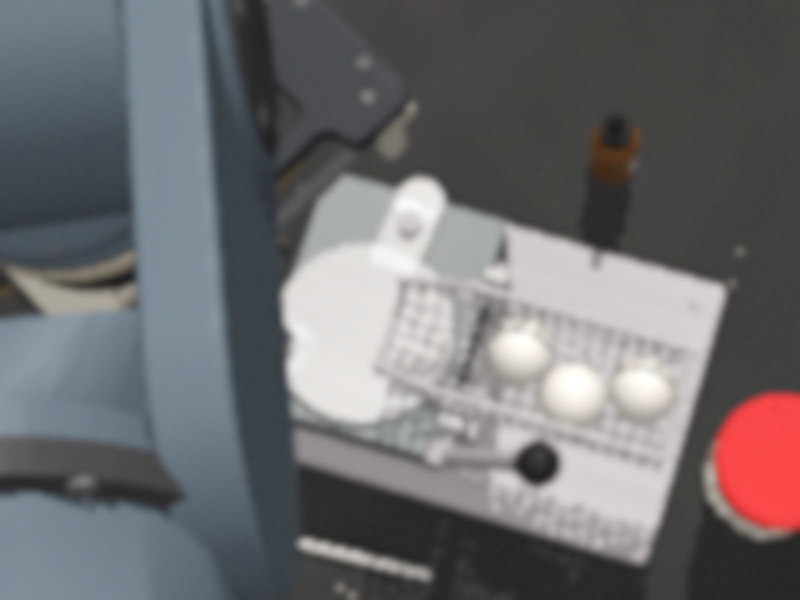

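```bash
python3 -c "
from h import *
p,d=camera('scene');W=cloud('scene',d);e=sense();R=Ro.from_euler('xyz',e['ee_rot'])
T=R.inv().apply((W-e['eef_pos']).reshape(-1,3)).reshape(W.shape)*1000
for v in range(135,182,4):
  for u in range(165,226,6):
    print(T[v,u].round(0).astype(int).tolist() if W[v,u,2]>.25 else '-',end=' ')
  print(v)
"
```

```text
- [-15, -34, -88] [-18, -25, -89] [-42, -17, -109] [-43, -8, -107] [-46, 1, -109] [-47, 10, -108] [-50, 18, -108] [-29, 30, -87] - - 135
- [-24, -35, -88] [-28, -26, -89] [-49, -18, -107] [-47, -9, -104] [-44, 0, -98] [-46, 9, -99] [-56, 17, -106] [-34, 29, -83] - - 139
- - [-31, -27, -84] [-59, -19, -108] [-29, -9, -78] [-29, 1, -76] [-65, 7, -108] [-67, 15, -108] [-69, 24, -109] [-71, 32, -109] - 143
- - [-40, -28, -84] [-69, -20, -110] [-68, -12, -108] [-71, -3, -108] [-73, 5, -108] [-75, 14, -108] [-77, 22, -108] [-79, 31, -109] - 147
- - [-74, -30, -109] [-75, -21, -109] [-76, -13, -108] [-79, -4, -108] [-80, 4, -108] [-83, 12, -108] [-86, 21, -110] [-498, -34, -525] - 151
- - [-82, -31, -109] [-83, -22, -109] [-84, -14, -107] [-86, -6, -108] [-89, 3, -108] [-90, 11, -108] [-93, 19, -109] [-95, 28, -108] - 155
- - [-90, -32, -109] [-91, -23, -108] [-92, -15, -108] [-94, -7, -108] [-95, 1, -107] [-94, 10, -103] [-94, 19, -102] [-94, 27, -100] - 159
- - [-94, -33, -105] [-95, -24, -104] [-95, -16, -102] [-94, -8, -99] [-92, 1, -95] [-93, 10, -94] [-92, 18, -91] [-91, 27, -88] - 163
- - [-93, -34, -96] [-93, -25, -95] [-92, -17, -91] [-93, -8, -90] [-86, 1, -81] [-87, 10, -79] [-87, 19, -77] [-85, 28, -73] - 167
- - [-86, -35, -81] [-87, -26, -79] [-86, -17, -76] [-87, -9, -75] [-88, 0, -74] [-86, 9, -69] [-87, 18, -68] - - 171
- - - [-86, -27, -70] [-88, -18, -70] - - - - - - 175
- - - - - - - - - - - 179
```

Emit:
move_arm --steps '[[[1,2,3,45,0,0,0],[1,0,0,45,0,0,0],[1,0,0,45,0,0,0],[1,0,0,35,0,0,0],[1,0,0,0,0,0,0]]]'

```text
t: 3.65
eef_pos: [0.4884, 0.1026, 0.1561]
ee_rot: [3.135, 0.005, -0.813]
ft_force: [-0.8, -0.1, 1.0]
opening: 0.0004
```

Emit:
move_arm --steps '[[[1,0,0,20,0,0,0],[1,0,0,18,0,0,0],[1,0,0,0,0,0,0]]]'

```text
t: 3.95
eef_pos: [0.4908, 0.1033, 0.1218]
ee_rot: [3.14, 0.001, -0.812]
ft_force: [-0.0, 0.1, -0.1]
opening: 0.0005
```

```bash
python3 -c "
from h import *
where()
p,d=camera('scene');crop('scene',p,120,110,370,290,3,'s2.png')
# plan: rows per phi
pin=np.array([64,0])
for phi in np.r_[.507:2.16:.1,2.15]:
  r=np.array([-np.cos(phi),np.sin(phi)]);t=np.array([np.sin(phi),np.cos(phi)])
  print(round(phi,2),(pin+104*r-10*t).round(1), round(np.pi-phi-.305-np.pi,3))
"
```

```text
t 3.95 stn [-35.3  27.8 121.8] rot [ 3.14e+00  1.00e-03 -8.12e-01] F [-0.   0.1 -0.1] q [ 0.11  0.42  1.88 -0.    0.84  0.93] op 0.0005324756373385365
0.51 [-31.8  41.8] -0.812
0.61 [-27.1  51.1] -0.912
0.71 [-21.6  60. ] -1.012
0.81 [-15.2  68.2] -1.112
0.91 [-8.  75.8] -1.212
1.01 [-0.  82.6] -1.312
1.11 [ 8.5 88.5] -1.412
1.21 [17.6 93.6] -1.512
1.31 [27.2 97.8] -1.612
1.41 [ 37.2 101. ] -1.712
1.51 [ 47.4 103.2] -1.812
1.61 [ 57.8 104.3] -1.912
1.71 [ 68.2 104.4] -2.012
1.81 [ 78.6 103.5] -2.112
1.91 [ 88.9 101.5] -2.212
2.01 [98.9 98.5] -2.312
2.11 [108.5  94.5] -2.412
2.15 [112.6  92.5] -2.455
```

View pics/s2.png

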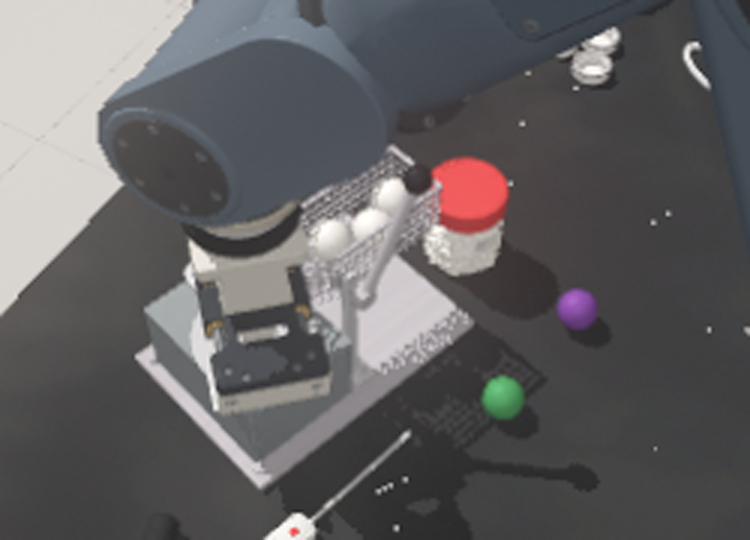

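Emit:
move_arm --steps '[[[1,-3.7,-8,3,0,0,0],[1,0,-6,0,0,0,0],[1,-0.5,-10.4,0,0,0,0.1],[1,-0.5,-10.4,0,0,0,0.1],[1,-0.5,-10.4,0,0,0,0.1]]]'

```text
t: 4.5
eef_pos: [0.5232, 0.1373, 0.1195]
ee_rot: [-3.141, -0.0, -1.114]
ft_force: [-0.2, -2.0, -0.4]
opening: 0.0002
```

```bash
python3 -c "
from h import *
where()
p,d=camera('scene');crop('scene',p,120,110,370,290,3,'s3.png')
"
```

```text
t 4.5 stn [-14.7  70.  119.5] rot [-3.141 -0.    -1.114] F [-0.2 -2.  -0.4] q [ 0.17  0.49  1.78 -0.    0.88  1.28] op 0.00016407526306467547
```

View pics/s3.png

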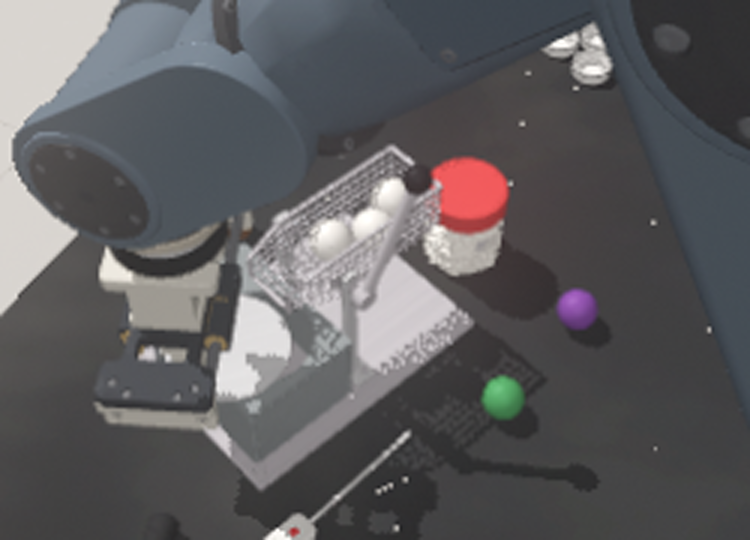

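Emit:
move_arm --steps '[[[1,-0.5,-10.4,0,0,0,0.1],[1,-0.5,-10.4,0,0,0,0.1],[1,-0.5,-10.4,0,0,0,0.1],[1,-0.5,-10.4,0,0,0,0.1],[1,-0.5,-10.4,0,0,0,0.1]]]'

```text
t: 5.05
eef_pos: [0.5719, 0.1528, 0.1193]
ee_rot: [-3.141, 0.0, -1.612]
ft_force: [-1.4, -0.1, 0.5]
opening: 0.0004
```

```bash
python3 -c "
from h import *
where()
"
```

```text
t 5.05 stn [ 27.2  99.4 119.3] rot [-3.141  0.    -1.612] F [-1.4 -0.1  0.5] q [0.18 0.57 1.64 0.   0.94 1.79] op 0.00035895251195479675
```

Tracking as planned (target 27.2, 97.8). Continue.

Emit:
move_arm --steps '[[[1,0,-10.4,0,0,0,0.1],[1,-0.5,-10.4,0,0,0,0.1],[1,-0.5,-10.4,0,0,0,0.1],[1,-0.5,-10.4,0,0,0,0.1],[1,-0.5,-10.4,0,0,0,0.1]]]'

```text
t: 5.55
eef_pos: [0.6226, 0.1424, 0.1193]
ee_rot: [-3.142, 0.001, -2.112]
ft_force: [-1.8, 0.3, -1.0]
opening: 0.0006
```

Emit:
move_arm --steps '[[[1,-0.5,-10.4,0,0,0,0.1],[1,-0.5,-10.4,0,0,0,0.1],[1,0,-6,0,0,0,0.05]]]'

```text
t: 5.85
eef_pos: [0.6451, 0.1273, 0.1193]
ee_rot: [-3.141, 0.001, -2.362]
ft_force: [0.5, 0.5, 0.5]
opening: 0.0003
```

```bash
python3 -c "
from h import *
where()
p,d=camera('scene');crop('scene',p,120,110,370,290,3,'s4.png')
p,d=camera('top');crop('top',p,130,100,330,250,4,'t4.png')
"
```

```text
t 5.85 stn [104.6  97.1 119.3] rot [-3.141e+00  1.000e-03 -2.362e+00] F [0.5 0.5 0.5] q [0.12 0.67 1.45 0.   1.02 2.49] op 0.0002817517648862929
```

View pics/s4.png

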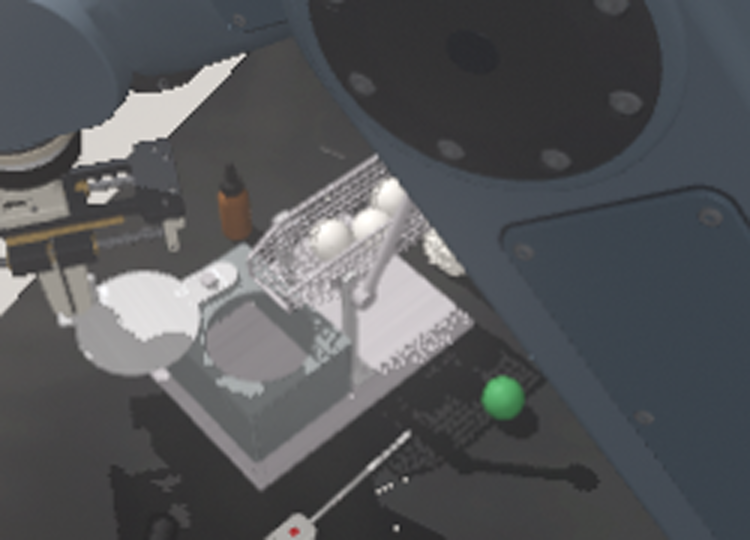

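View pics/t4.png

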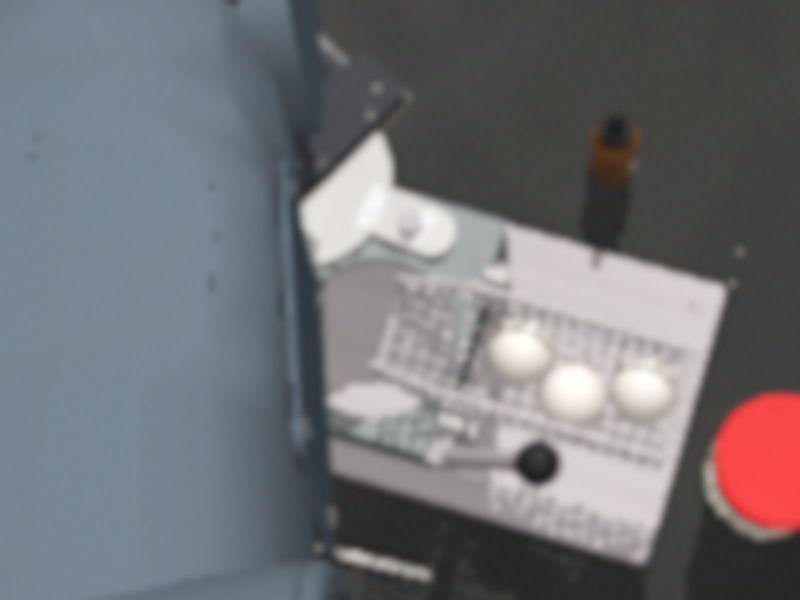

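Emit:
move_arm --steps '[[[1,0,-4,0,0,0,0.04],[1,0,-3,0,0,0,0.03],[1,0,0,0,0,0,0]]]'

```text
t: 6.25
eef_pos: [0.6493, 0.1222, 0.1189]
ee_rot: [-3.141, 0.0, -2.429]
ft_force: [-0.0, -0.5, 0.2]
opening: 0.0007
```

Emit:
move_arm --steps '[[[1,0,-3,0,0,0,0],[1,0,0,0,0,0,0]]]'

```text
t: 6.45
eef_pos: [0.6504, 0.1208, 0.1188]
ee_rot: [3.139, -0.0, -2.429]
ft_force: [-4.0, 5.9, 3.2]
opening: 0.0003
```

```bash
python3 -c "
from h import *
where()
"
```

```text
t 6.45 stn [111.6  92.5 118.8] rot [ 3.139 -0.    -2.429] F [-4.   5.9  3.2] q [0.11 0.68 1.43 0.   1.03 2.54] op 0.0003466897832516147
```

Emit:
move_arm --steps '[[[1,0,8,0,0,0,0],[1,0,7,-20,0,0,0],[1,0,0,-45,0,0,0],[1,0,0,-45,0,0,0],[1,0,0,-45,0,0,0]]]'

```text
t: 6.95
eef_pos: [0.6409, 0.1314, 0.2754]
ee_rot: [-3.141, -0.0, -2.429]
ft_force: [0.9, 0.7, 0.2]
opening: 0.0004
```

Emit:
move_arm --steps '[[[1,0,0,-45,0,0,-0.14],[1,0,0,0,0,0,-0.145],[1,0,0,0,0,0,-0.145],[1,0,0,0,0,0,-0.145],[1,0,0,0,0,0,-0.145]]]'

```text
t: 7.45
eef_pos: [0.6411, 0.1314, 0.3187]
ee_rot: [-3.141, -0.0, -1.703]
ft_force: [-0.6, 0.3, -0.5]
opening: 0.0009
```

Emit:
move_arm --steps '[[[1,0,0,0,0,0,-0.145],[1,0,0,0,0,0,-0.145],[1,0,0,0,0,0,-0.145],[1,0,0,0,0,0,-0.145],[1,0,0,0,0,0,-0.145]]]'

```text
t: 7.95
eef_pos: [0.6411, 0.1314, 0.3186]
ee_rot: [3.141, -0.0, -0.978]
ft_force: [1.3, 0.5, -0.3]
opening: 0.0004
```

Emit:
move_arm --steps '[[[1,0,0,0,0,0,-0.145],[1,0,0,0,0,0,-0.145],[1,0,0,0,0,0,-0.145],[1,0,0,0,0,0,-0.145],[1,0,0,0,0,0,-0.1]]]'

```text
t: 8.45
eef_pos: [0.6411, 0.1314, 0.3186]
ee_rot: [3.141, -0.0, -0.298]
ft_force: [0.1, -1.3, 0.2]
opening: 0.0004
```

```bash
python3 -c "
from h import *
where()
print(go([-55,-142,320],-.305))
p,d=camera('scene');crop('scene',p,120,110,370,290,3,'s5.png')
"
```

```text
t 8.45 stn [ 99.6  99.8 318.6] rot [ 3.141 -0.    -0.298] F [ 0.1 -1.3  0.2] q [ 0.13  0.49  1.25 -0.    1.4   0.43] op 0.00040820924193277295
(array([-156.2,  240.7,   -1.4]), array([ 0.   , -0.   ,  0.007]))
```

View pics/s5.png

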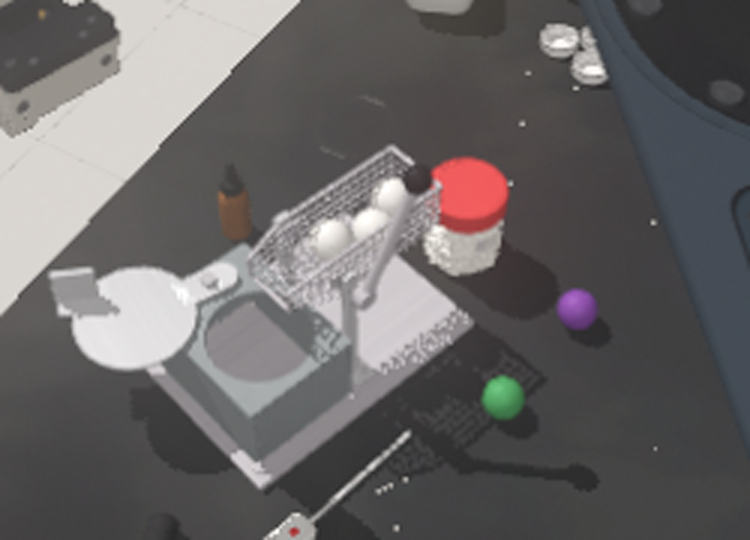

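Emit:
move_arm --steps '[[[1,-22.3,34.4,0,0,0,0.007],[1,-22.3,34.4,0,0,0,0],[1,-22.3,34.4,0,0,0,0],[1,-22.3,34.4,0,0,0,0],[1,-22.3,34.4,0,0,0,0]]]'

```text
t: 9.0
eef_pos: [0.481, 0.0009, 0.3186]
ee_rot: [3.141, -0.0, -0.313]
ft_force: [0.8, -1.0, 0.2]
opening: 0.0006
```

Emit:
move_arm --steps '[[[1,-22.3,34.4,0,0,0,0],[1,-22.3,34.4,0,0,0,0],[1,0,0,0,0,0,0]]]'

```text
t: 9.3
eef_pos: [0.4164, -0.0518, 0.3189]
ee_rot: [3.141, -0.001, -0.316]
ft_force: [1.4, -0.5, -0.0]
opening: 0.0005
```

```bash
cat >> h.py <<'E'
def tabang(n):
    p,d=camera(n);L=local(cloud(n,d).reshape(-1,3));r=L[:,:2]-[64,0];rr=np.hypot(*r.T)
    m=(L[:,2]>100)&(L[:,2]<121)&(rr>80)&(rr<124)&(r[:,1]>20);
    a=np.arctan2(r[m,1],-r[m,0]);print(n,"tab n",m.sum(),"cover angle",np.median(a)-.4,"r",np.median(rr[m]));return p,d
E
python3 -c "
from h import *
where()
print(go([-55,-142,214],-.305))
p,d=tabang('scene');crop('scene',p,120,110,370,290,3,'s6.png');p,d=tabang('top')
crop('top',p,130,100,330,250,4,'t6.png')
"
```

```text
t 9.3 stn [ -59.7 -142.5  318.9] rot [ 3.141e+00 -1.000e-03 -3.160e-01] F [ 1.4 -0.5 -0. ] q [-0.23  0.02  1.85 -0.    1.27  0.08] op 0.0004959450524134906
(array([  4.6,  -0.6, 104.9]), array([ 0.001, -0.001, -0.011]))
scene tab n 84 cover angle 1.736045076208439 r 100.84148988956085
top tab n 52 cover angle 1.756987610732346 r 100.92838163627164
```

View pics/t6.png

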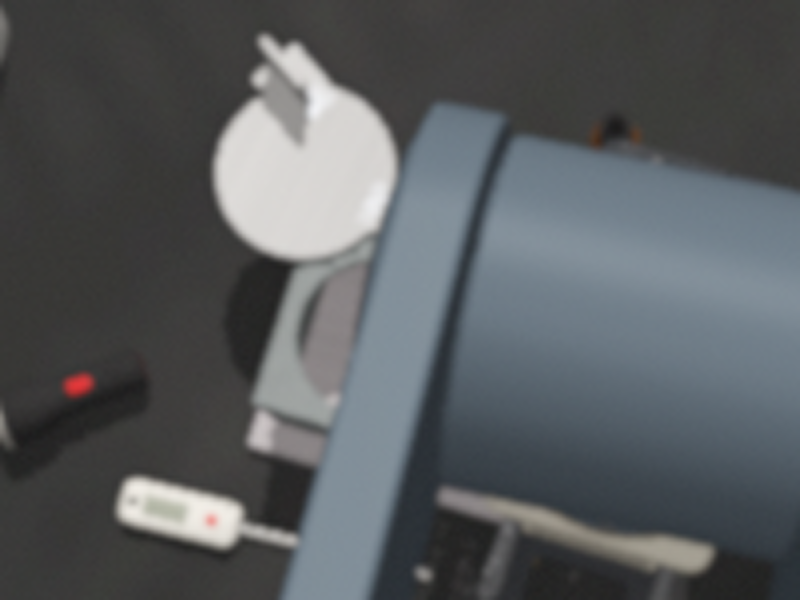

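Emit:
move_arm --steps '[[[1,4.6,0,45,0,0,-0.011],[1,0,0,40,0,0,0],[1,0,0,20,0,0,0],[1,0,-10,0,0,0,0],[1,0,0,0,0,0,0]]]'

```text
t: 9.9
eef_pos: [0.4275, -0.0408, 0.2142]
ee_rot: [-3.141, -0.0, -0.3]
ft_force: [0.7, -0.3, 0.3]
opening: 0.0006
```

```bash
python3 -c "
from h import *
where()
p,d=camera('scene');crop('scene',p,180,110,330,230,5,'s7.png')
"
```

```text
t 9.9 stn [ -52.4 -128.7  214.2] rot [-3.141 -0.    -0.3  ] F [ 0.7 -0.3  0.3] q [-0.2   0.16  1.97  0.    1.01  0.1 ] op 0.0006486369214226346
```

View pics/s7.png

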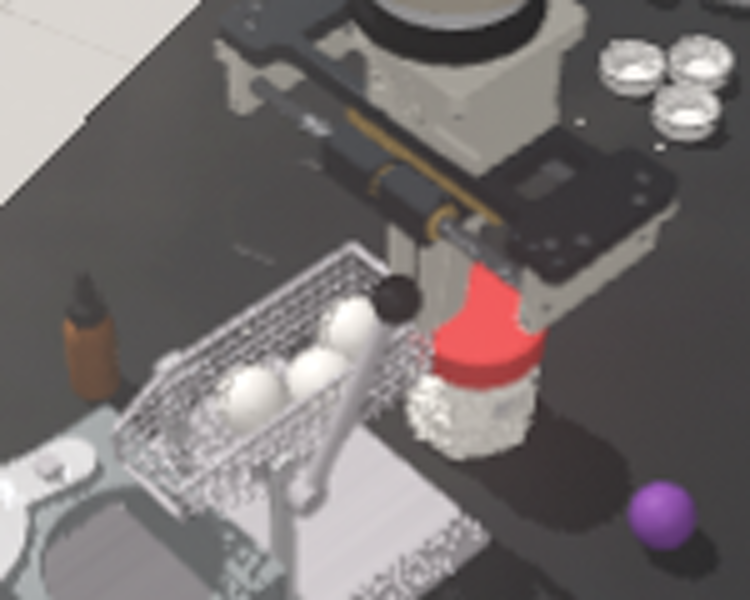

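Emit:
move_arm --steps '[[[1,-0.5,-9,0,0,0,0],[1,-0.5,-9,0,0,0,0],[1,-0.5,-9,0,0,0,0],[1,0,-9,0,0,0,0],[1,0,0,0,0,0,0]]]'

```text
t: 10.45
eef_pos: [0.4362, -0.0063, 0.2141]
ee_rot: [-3.141, -0.001, -0.3]
ft_force: [0.2, 0.1, 0.3]
opening: 0.0002
```

```bash
python3 -c "
from h import *
where()
p,d=camera('scene');crop('scene',p,180,110,330,230,5,'s8.png')
"
```

```text
t 10.45 stn [-54.5 -93.1 214.1] rot [-3.141e+00 -1.000e-03 -3.000e-01] F [0.2 0.1 0.3] q [-0.12  0.17  1.96  0.    1.01  0.18] op 0.00024472070145837145
```

View pics/s8.png

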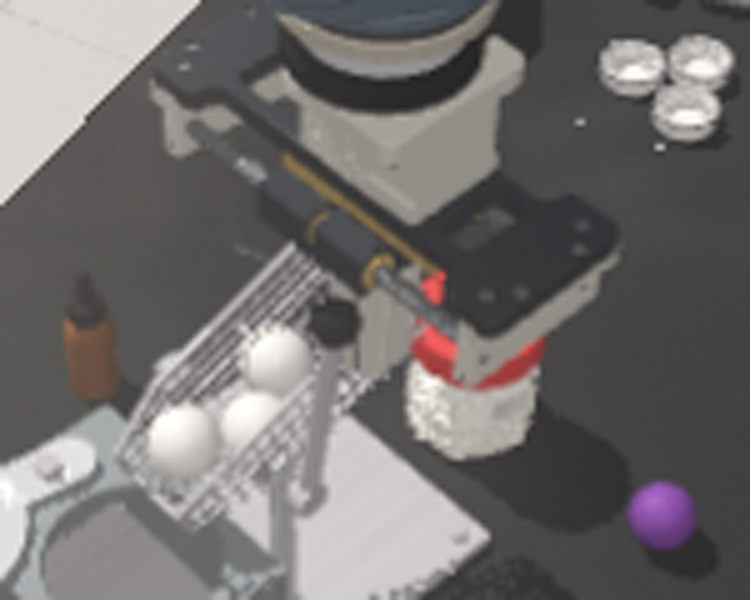

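Tipping works; the balls are rolling to the spout. Now slowly.

Emit:
move_arm --steps '[[[1,0,-5,0,0,0,0],[1,0,-5,0,0,0,0],[1,0,-5,0,0,0,0],[1,0,-4,0,0,0,0],[1,0,-4,0,0,0,0]]]'

```text
t: 11.0
eef_pos: [0.4426, 0.015, 0.2136]
ee_rot: [-3.142, -0.0, -0.301]
ft_force: [-0.0, -3.3, 1.9]
opening: 0.0005
```

Emit:
move_arm --steps '[[[1,0,-4,0,0,0,0],[1,0,-4,0,0,0,0],[1,0,-4,0,0,0,0],[1,0,-4,0,0,0,0],[1,0,-4,0,0,0,0]]]'

```text
t: 11.5
eef_pos: [0.4482, 0.034, 0.2133]
ee_rot: [3.141, 0.001, -0.301]
ft_force: [-0.5, -4.4, -0.2]
opening: 0.0004
```

```bash
python3 -c "
from h import *
where()
p,d=camera('scene');crop('scene',p,150,130,300,250,5,'s9.png')
"
```

```text
t 11.5 stn [-55.1 -51.1 213.3] rot [ 3.141e+00  1.000e-03 -3.010e-01] F [-0.5 -4.4 -0.2] q [-0.03  0.2   1.93 -0.    1.02  0.27] op 0.00039363071222603207
```

View pics/s9.png

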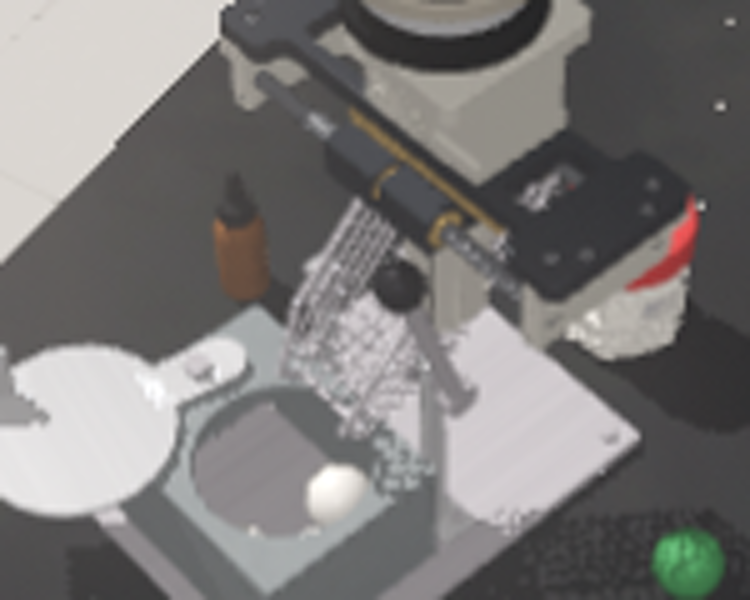

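Emit:
move_arm --steps '[[[1,0,-4,0,0,0,0],[1,0,-4,0,0,0,0],[1,0,-4,0,0,0,0],[1,0,0,0,0,0,0]]]'

```text
t: 11.95
eef_pos: [0.4522, 0.0458, 0.2138]
ee_rot: [-3.141, -0.0, -0.301]
ft_force: [0.9, -1.9, 0.4]
opening: 0.0009
```

Emit:
move_arm --steps '[[[1,0,-3,0,0,0,0],[1,0,-3,0,0,0,0],[1,0,0,0,0,0,0]]]'

```text
t: 12.25
eef_pos: [0.4539, 0.0513, 0.2137]
ee_rot: [-3.141, -0.0, -0.301]
ft_force: [-0.6, -1.7, 1.1]
opening: 0.0004
```

```bash
python3 -c "
from h import *
where()
p,d=camera('scene');crop('scene',p,150,130,300,250,5,'s10.png')
p,d=camera('top');crop('top',p,170,130,320,250,5,'t10.png')
"
```

```text
t 12.25 stn [-54.9 -32.8 213.7] rot [-3.141 -0.    -0.301] F [-0.6 -1.7  1.1] q [0.01 0.21 1.91 0.   1.02 0.31] op 0.0004095202624073161
```

View pics/s10.png

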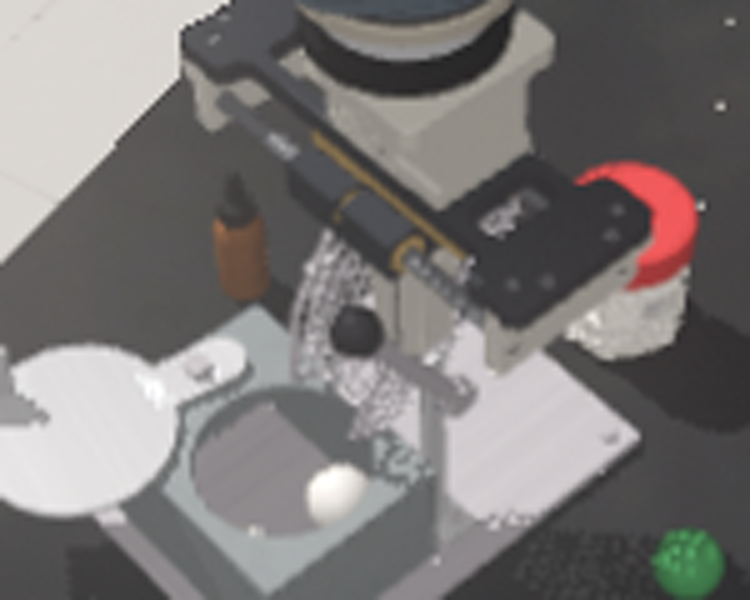

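View pics/t10.png

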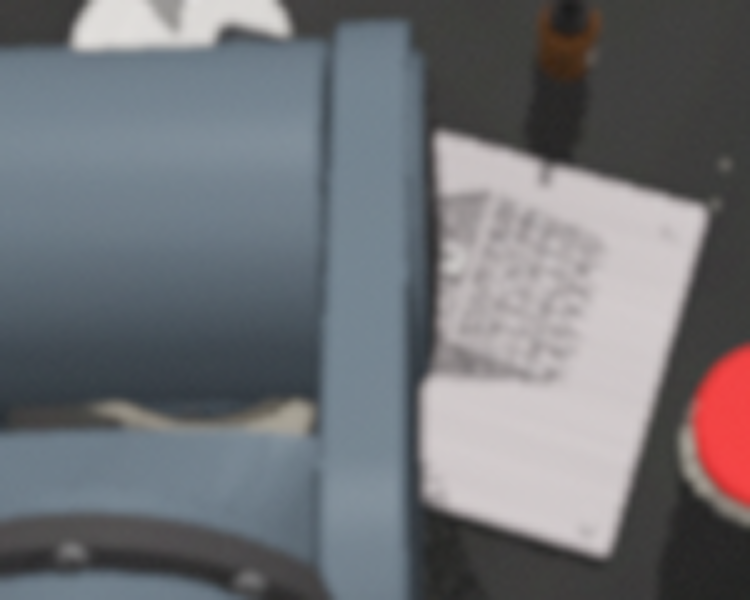

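Emit:
move_arm --steps '[[[1,0,-3,0,0,0,0],[1,0,0,0,0,0,0]]]'

```text
t: 12.55
eef_pos: [0.4545, 0.0535, 0.2136]
ee_rot: [3.14, 0.0, -0.301]
ft_force: [-1.8, -7.7, 1.0]
opening: 0.0007
```

Emit:
move_arm --steps '[[[1,0,-3,0,0,0,0],[1,0,0,0,0,0,0]]]'

```text
t: 12.75
eef_pos: [0.4548, 0.0545, 0.2135]
ee_rot: [3.135, 0.001, -0.3]
ft_force: [-4.0, -23.0, 3.1]
opening: 0.0004
```

```bash
python3 -c "
from h import *
where()
p,d=camera('scene');L=local(cloud('scene',d));print(L[224:233:2,214:223:2].round(0).tolist())
for b in boxes_of('scene','ball_1_center'): print(round(b['score'],2),local(np.array(b['location'])).round(0))
"
```

```text
t 12.75 stn [-55.  -29.6 213.5] rot [ 3.135e+00  1.000e-03 -3.000e-01] F [ -4.  -23.    3.1] q [ 0.02  0.21  1.9  -0.01  1.03  0.32] op 0.0003646595727984972
[[[6.0, -26.0, 39.0], [1.0, -28.0, 42.0], [-3.0, -31.0, 43.0], [-4.0, -37.0, 39.0], [-6.0, -41.0, 37.0]], [[1.0, -21.0, 41.0], [-4.0, -24.0, 44.0], [-6.0, -28.0, 41.0], [-10.0, -32.0, 42.0], [-13.0, -36.0, 41.0]], [[-5.0, -17.0, 42.0], [-7.0, -21.0, 40.0], [-11.0, -24.0, 42.0], [-13.0, -29.0, 39.0], [-14.0, -34.0, 36.0]], [[-7.0, -15.0, 39.0], [-11.0, -18.0, 40.0], [-13.0, -23.0, 37.0], [-16.0, -26.0, 37.0], [-44.0, -11.0, 83.0]], [[-9.0, -13.0, 33.0], [-13.0, -16.0, 35.0], [-15.0, -20.0, 33.0], [-44.0, -4.0, 82.0], [-47.0, -8.0, 81.0]]]
0.67 [ -7. -24.  37.]
0.56 [-146. -123.   30.]
```

Emit:
move_arm --steps '[[[1,0,8,0,0,0,0],[1,0,8,-10,0,0,0],[1,0,4,-40,0,0,0],[1,0,0,-45,0,0,0],[1,0,0,-20,0,0,0]]]'

```text
t: 13.35
eef_pos: [0.4503, 0.0377, 0.3331]
ee_rot: [-3.139, -0.005, -0.301]
ft_force: [0.4, -0.6, 0.5]
opening: 0.0003
```

Emit:
move_arm --steps '[[[1,0,-40,0,0,0,0],[1,0,-40,0,0,0,0],[1,0,0,0,0,0,0]]]'

```text
t: 13.65
eef_pos: [0.4738, 0.117, 0.3294]
ee_rot: [-3.14, -0.0, -0.298]
ft_force: [-0.6, -0.2, -0.0]
opening: 0.0004
```

```bash
python3 -c "
from h import *
where();print(go([-55,30,214],-.305))
p,d=camera('scene');crop('scene',p,150,130,300,250,5,'s11.png')
p,d=camera('top');crop('top',p,170,130,320,250,5,'t11.png')
"
```

```text
t 13.65 stn [-55.7  35.8 329.4] rot [-3.14  -0.    -0.298] F [-0.6 -0.2 -0. ] q [0.15 0.15 1.68 0.   1.31 0.44] op 0.00043317570516193817
(array([  0.6,   6. , 115.4]), array([-0.002, -0.   ,  0.007]))
```

View pics/s11.png

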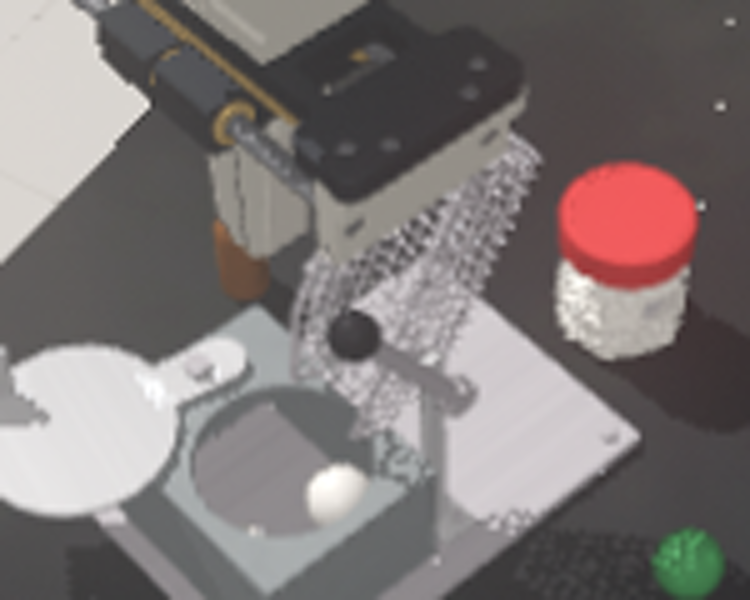

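View pics/t11.png

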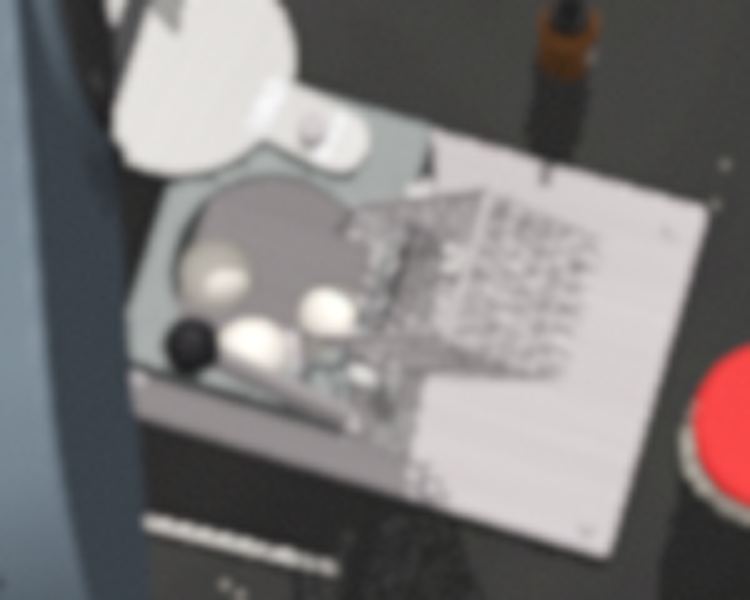

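Top view: all three balls are inside the port at (215,270), (255,343), (325,310), and the basket is empty. Now level the basket.

Emit:
move_arm --steps '[[[1,0.6,0,45,0,0,0.007],[1,0,0,45,0,0,0],[1,0,0,25,0,0,0],[1,0,9,0,0,0,0],[1,0,9,0,0,0,0]]]'

```text
t: 14.25
eef_pos: [0.4686, 0.0958, 0.2148]
ee_rot: [-3.141, -0.001, -0.308]
ft_force: [0.1, 4.8, 4.8]
opening: 0.0007
```

Emit:
move_arm --steps '[[[1,0,9,0,0,0,0],[1,0,9,0,0,0,0],[1,0,9,0,0,0,0],[1,0,9,0,0,0,0],[1,0,9,0,0,0,0]]]'

```text
t: 14.75
eef_pos: [0.4545, 0.053, 0.2138]
ee_rot: [3.141, -0.0, -0.308]
ft_force: [1.0, 1.3, 0.9]
opening: 0.0003
```

```bash
python3 -c "
from h import *
where()
p,d=camera('scene');crop('scene',p,150,130,300,250,5,'s12.png')
"
```

```text
t 14.75 stn [-54.9 -31.1 213.8] rot [ 3.141 -0.    -0.308] F [1.  1.3 0.9] q [ 0.01  0.21  1.91 -0.    1.02  0.32] op 0.00032969516016546777
```

View pics/s12.png

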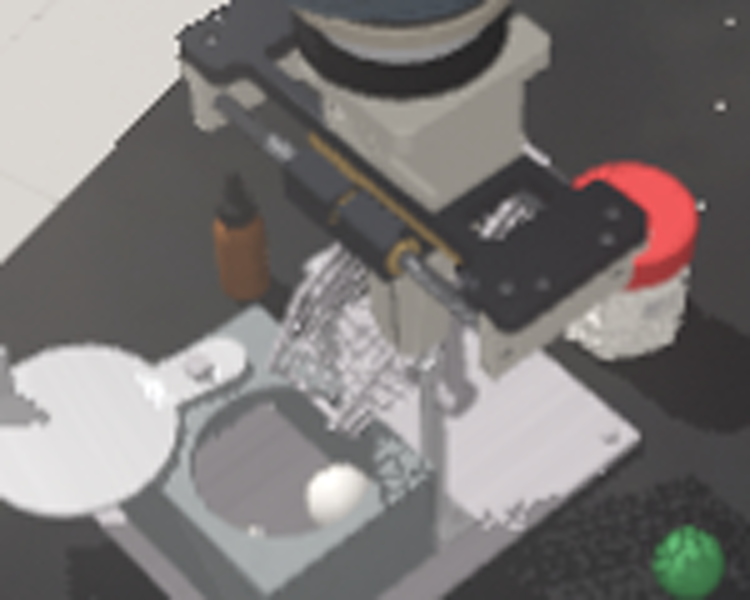

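Emit:
move_arm --steps '[[[1,0,8,0,0,0,0],[1,0,8,0,0,0,0],[1,0,8,0,0,0,0],[1,0,8,0,0,0,0],[1,0,8,0,0,0,0]]]'

```text
t: 15.3
eef_pos: [0.4423, 0.0152, 0.2135]
ee_rot: [-3.141, 0.0, -0.308]
ft_force: [2.8, 2.3, -1.8]
opening: 0.0001
```

Emit:
move_arm --steps '[[[1,0,3,0,0,0,0],[1,0,3,0,0,0,0],[1,0,0,0,0,0,0]]]'

```text
t: 15.6
eef_pos: [0.4408, 0.0097, 0.2137]
ee_rot: [3.141, -0.0, -0.308]
ft_force: [0.5, 0.0, 1.0]
opening: 0.0008
```

Emit:
move_arm --steps '[[[1,0,3,0,0,0,0],[1,0,0,0,0,0,0]]]'

```text
t: 15.8
eef_pos: [0.4399, 0.0071, 0.2137]
ee_rot: [-3.142, -0.0, -0.308]
ft_force: [1.3, 1.4, 0.2]
opening: -0.0004
```

```bash
python3 -c "
from h import *
where()
"
```

```text
t 15.8 stn [-54.9 -79.2 213.7] rot [-3.142 -0.    -0.308] F [1.3 1.4 0.2] q [-0.09  0.18  1.95 -0.    1.01  0.22] op -0.00035914382871483116
```

Emit:
move_arm --steps '[[[1,0,3,0,0,0,0],[1,0,0,0,0,0,0]]]'

```text
t: 16.0
eef_pos: [0.4396, 0.0057, 0.2138]
ee_rot: [-3.138, -0.001, -0.309]
ft_force: [4.2, 14.8, -1.5]
opening: 0.0004
```

Emit:
move_arm --steps '[[[1,0,3,0,0,0,0],[1,0,0,0,0,0,0]]]'

```text
t: 16.2
eef_pos: [0.4394, 0.0045, 0.214]
ee_rot: [-3.133, -0.002, -0.31]
ft_force: [9.7, 29.5, -2.8]
opening: 0.0006
```

Emit:
move_arm --steps '[[[1,0,-10,0,0,0,0],[1,0,-10,-10,0,0,0],[1,0,-5,-45,0,0,0],[1,0,0,-45,0,0,-0.14],[1,0,0,-15,0,0,-0.14]]]'

```text
t: 16.7
eef_pos: [0.4466, 0.0254, 0.3334]
ee_rot: [3.141, -0.006, -0.022]
ft_force: [-0.8, -0.5, -1.2]
opening: 0.0004
```

Emit:
move_arm --steps '[[[1,0,0,0,0,0,-0.143],[1,0,0,0,0,0,-0.143],[1,0,0,0,0,0,-0.143],[1,0,0,0,0,0,-0.143],[1,0,0,0,0,0,-0.143]]]'

```text
t: 17.2
eef_pos: [0.4455, 0.0253, 0.3293]
ee_rot: [3.141, 0.001, 0.693]
ft_force: [-0.1, -0.5, 0.2]
opening: 0.0005
```

```bash
python3 -c "
from h import *
where();print(go([138,77,330],.687))
p,d=camera('scene');crop('scene',p,150,130,300,250,5,'s13.png')
L=local(cloud('scene',d));print(L[168:173,257:262].mean((0,1)))
"
```

```text
t 17.2 stn [-55.1 -60.2 329.3] rot [3.141e+00 1.000e-03 6.930e-01] F [-0.1 -0.5  0.2] q [-0.05  0.07  1.78 -0.    1.3  -0.74] op 0.0005455715396198944
(array([219.9,  88. ,  -0.8]), array([0.001, 0.001, 0.006]))
[ -60.41601673 -103.85363833  229.73687145]
```

View pics/s13.png

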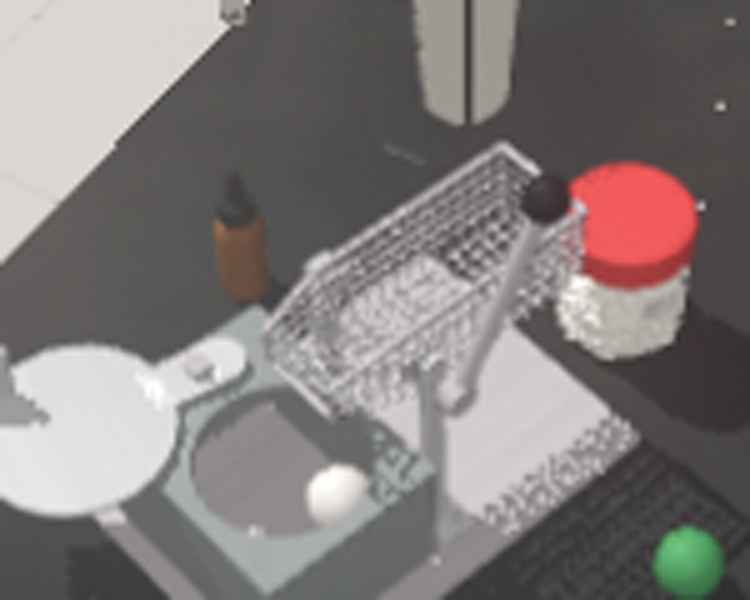

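Basket level (knob back at its starting pixel, 259,170) and empty. Moving to the tab's other flank.

Emit:
move_arm --steps '[[[1,36.6,14.7,0,0,0,0.006],[1,36.6,14.7,0,0,0,0],[1,36.6,14.7,0,0,0,0],[1,36.6,14.7,0,0,0,0],[1,36.6,14.7,0,0,0,0]]]'

```text
t: 17.75
eef_pos: [0.6353, 0.0842, 0.329]
ee_rot: [3.141, 0.001, 0.678]
ft_force: [-0.4, -0.8, 0.1]
opening: 0.0005
```

Emit:
move_arm --steps '[[[1,36.6,14.7,0,0,0,0],[1,0,0,0,0,0,0]]]'

```text
t: 17.95
eef_pos: [0.6741, 0.0963, 0.3268]
ee_rot: [-3.141, 0.002, 0.679]
ft_force: [-0.4, 0.1, 0.5]
opening: 0.0007
```

```bash
python3 -c "
from h import *
where();print(go([138,77,119],.687))
tabang('top')
"
```

```text
t 17.95 stn [141.6  76.3 326.8] rot [-3.141e+00  2.000e-03  6.790e-01] F [-0.4  0.1  0.5] q [ 0.07  0.54  1.15 -0.    1.46 -0.6 ] op 0.0007475308808026224
(array([ -1. ,  -3.3, 207.8]), array([-0.001,  0.002, -0.008]))
top tab n 0 cover angle nan r nan
  return _methods._mean(a, axis=axis, dtype=dtype,
  ret = ret.dtype.type(ret / rcount)
```

Emit:
move_arm --steps '[[[1,-1,0,45,0,0,-0.008],[1,0,0,45,0,0,0],[1,0,0,45,0,0,0],[1,0,0,40,0,0,0],[1,0,0,0,0,0,0]]]'

```text
t: 18.5
eef_pos: [0.6676, 0.0941, 0.1492]
ee_rot: [-3.137, 0.008, 0.687]
ft_force: [-0.6, -0.1, 0.6]
opening: 0.0008
```

Emit:
move_arm --steps '[[[1,0,0,18,0,0,0],[1,0,0,14,0,0,0],[1,0,0,0,0,0,0]]]'

```text
t: 18.8
eef_pos: [0.6704, 0.0944, 0.1217]
ee_rot: [-3.141, 0.001, 0.688]
ft_force: [0.2, -0.2, -0.3]
opening: 0.0004
```

```bash
python3 -c "
from h import *
where();print(go([64+56.9+8.4,87-5.5,119],.687))
p,d=camera('scene');crop('scene',p,80,110,280,270,4,'s14.png')
"
```

```text
t 18.8 stn [138.7  73.3 121.7] rot [-3.141e+00  1.000e-03  6.880e-01] F [ 0.2 -0.2 -0.3] q [ 0.07  0.7   1.38 -0.    1.06 -0.62] op 0.00043873888773769817
(array([  1.7, -12.3,   2.7]), array([-0.001,  0.001,  0.001]))
```

View pics/s14.png

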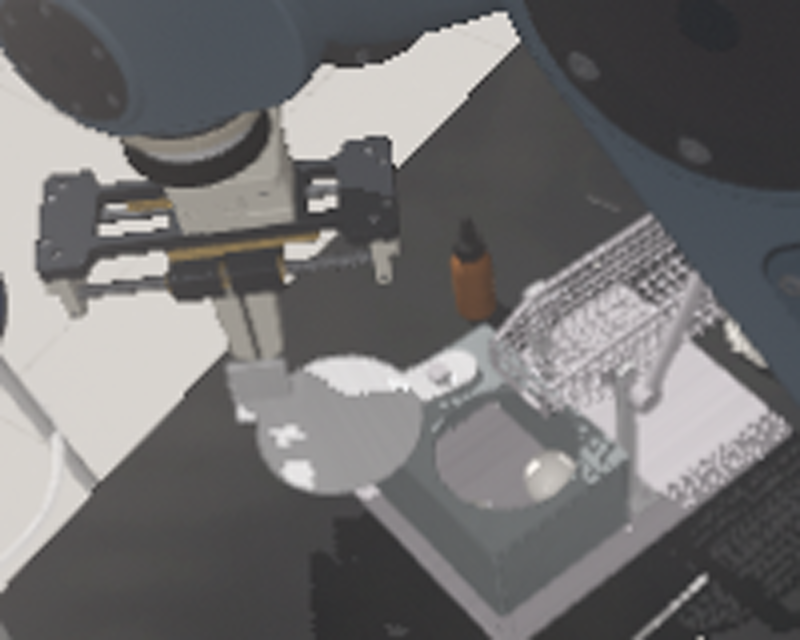

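Emit:
move_arm --steps '[[[1,1.7,-7,3,0,0,0],[1,0,-5,0,0,0,0],[1,0.5,-10.4,0,0,0,-0.1],[1,0.5,-10.4,0,0,0,-0.1],[1,0.5,-10.4,0,0,0,-0.1]]]'

```text
t: 19.35
eef_pos: [0.6435, 0.1286, 0.1194]
ee_rot: [3.14, -0.001, 0.993]
ft_force: [0.7, -2.0, 0.2]
opening: 0.0007
```

Emit:
move_arm --steps '[[[1,0.5,-10.4,0,0,0,-0.1],[1,0.5,-10.4,0,0,0,-0.1],[1,0.5,-10.4,0,0,0,-0.1],[1,0.5,-10.4,0,0,0,-0.1],[1,0.5,-10.4,0,0,0,-0.1]]]'

```text
t: 19.85
eef_pos: [0.5966, 0.15, 0.1194]
ee_rot: [3.14, -0.0, 1.494]
ft_force: [1.2, -1.2, 0.4]
opening: 0.0004
```

```bash
python3 -c "
from h import *
where()
phi=2.15-.8
r=np.array([-np.cos(phi),np.sin(phi)]);t=np.array([np.sin(phi),np.cos(phi)]);print(np.array([64,0])+104*r+10*t)
p,d=camera('scene');crop('scene',p,80,110,280,270,4,'s15.png')
"
```

```text
t 19.85 stn [ 51.5 104.2 119.4] rot [ 3.14  -0.     1.494] F [ 1.2 -1.2  0.4] q [ 0.17  0.6   1.57 -0.    0.96 -1.32] op 0.0004242124489387205
[ 50.98053812 103.66529608]
```

View pics/s15.png

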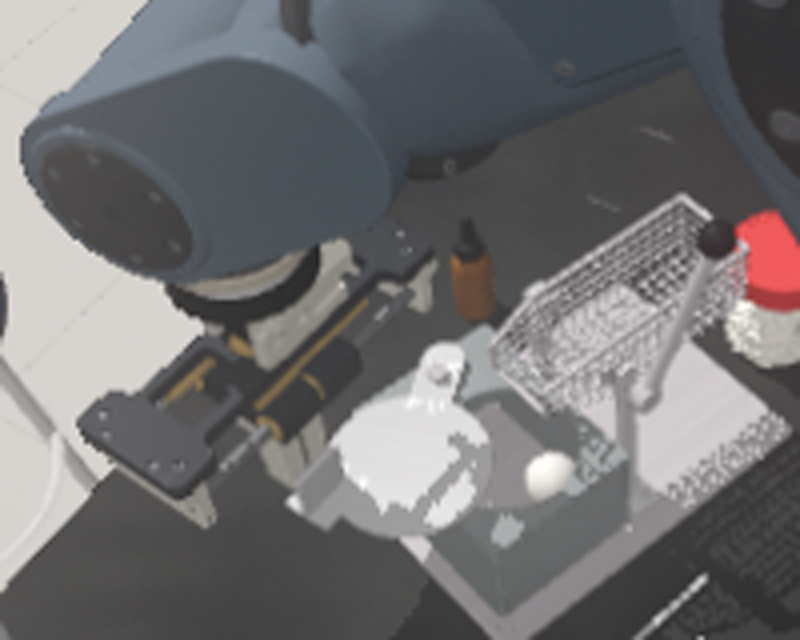

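Closing nicely; 0.95 rad to go.

Emit:
move_arm --steps '[[[1,0.5,-10.4,0,0,0,-0.1],[1,0.5,-10.4,0,0,0,-0.1],[1,0.5,-10.4,0,0,0,-0.1],[1,0.5,-10.4,0,0,0,-0.1],[1,0.5,-10.4,0,0,0,-0.1]]]'

```text
t: 20.4
eef_pos: [0.5454, 0.1462, 0.1193]
ee_rot: [3.14, 0.0, 1.991]
ft_force: [1.4, -0.7, 0.5]
opening: 0.0008
```

Emit:
move_arm --steps '[[[1,0.5,-10.4,0,0,0,-0.1],[1,0.5,-10.4,0,0,0,-0.1],[1,0.5,-10.4,0,0,0,-0.1],[1,0,0,0,0,0,0]]]'

```text
t: 20.8
eef_pos: [0.5172, 0.1315, 0.1192]
ee_rot: [3.141, 0.0, 2.289]
ft_force: [0.6, -0.3, 0.2]
opening: 0.0007
```

```bash
python3 -c "
from h import *
where();print(go([-27.9,49.7,119],2.437))
"
```

```text
t 20.8 stn [-18.6  62.7 119.2] rot [3.141 0.    2.289] F [ 0.6 -0.3  0.2] q [ 0.16  0.48  1.8  -0.    0.87 -2.13] op 0.0006912374050599519
(array([  1.1, -15.9,   0.2]), array([ 0.   ,  0.   , -0.148]))
```

Emit:
move_arm --steps '[[[1,0.5,-7,0,0,0,-0.07],[1,0.5,-6,0,0,0,-0.06],[1,0,0,0,0,0,0]]]'

```text
t: 21.1
eef_pos: [0.5077, 0.1236, 0.119]
ee_rot: [3.141, 0.0, 2.416]
ft_force: [0.6, -0.1, 0.6]
opening: 0.0001
```

Emit:
move_arm --steps '[[[1,0,-3,0,0,0,-0.02],[1,0,0,0,0,0,0]]]'

```text
t: 21.3
eef_pos: [0.5071, 0.1229, 0.1191]
ee_rot: [3.137, 0.001, 2.435]
ft_force: [6.6, 12.2, -4.7]
opening: 0.0007
```

Emit:
move_arm --steps '[[[1,0,-2,0,0,0,0],[1,0,0,0,0,0,0]]]'

```text
t: 21.5
eef_pos: [0.507, 0.1226, 0.1193]
ee_rot: [3.133, 0.002, 2.434]
ft_force: [11.4, 21.9, -8.2]
opening: 0.0006
```

Emit:
move_arm --steps '[[[1,0,8,0,0,0,0],[1,0,8,0,0,0,0],[1,0,0,-40,0,0,0],[1,0,0,-45,0,0,0],[1,0,0,-45,0,0,0]]]'

```text
t: 22.0
eef_pos: [0.5144, 0.1321, 0.2501]
ee_rot: [-3.141, -0.001, 2.437]
ft_force: [0.3, 0.3, 0.3]
opening: 0.0007
```

Emit:
move_arm --steps '[[[1,0,40,-45,0,0,0],[1,0,40,-20,0,0,0],[1,0,45,0,0,0,0],[1,0,45,0,0,0,0],[1,0,0,0,0,0,0]]]'

```text
t: 22.5
eef_pos: [0.6216, 0.2599, 0.3041]
ee_rot: [-3.141, -0.001, 2.439]
ft_force: [0.2, -0.5, -0.1]
opening: 0.0004
```

```bash
python3 -c "
from h import *
where()
p,d=tabang('scene');crop('scene',p,155,150,315,270,5,'s16.png')
p,d=tabang('top');crop('top',p,180,135,320,245,5,'t16.png')
"
```

```text
t 22.5 stn [ 42.4 216.5 304.1] rot [-3.141e+00 -1.000e-03  2.439e+00] F [ 0.2 -0.5 -0.1] q [ 0.33  0.53  1.21  0.    1.4  -2.11] op 0.00042794665489789276
scene tab n 50 cover angle 0.0031189669339388715 r 108.23940789980256
top tab n 71 cover angle -0.010326945275790644 r 101.47269385905113
```

View pics/s16.png

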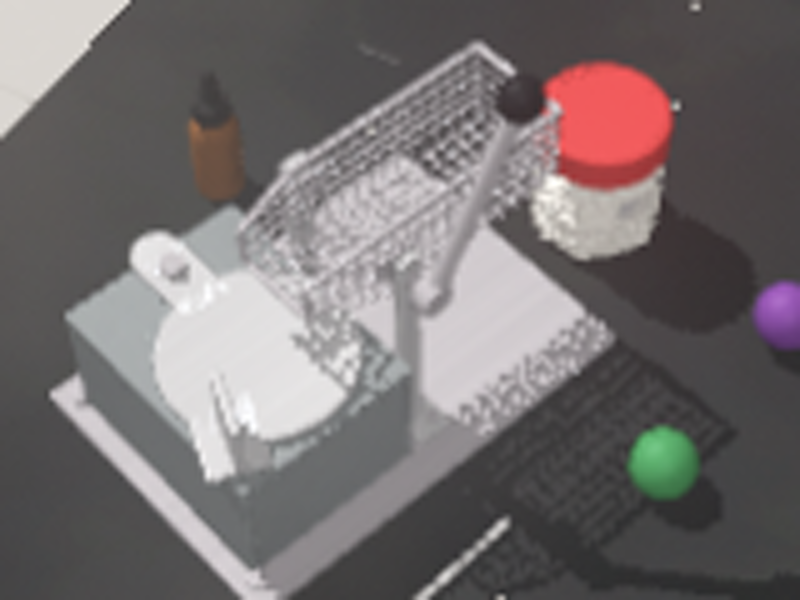

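View pics/t16.png

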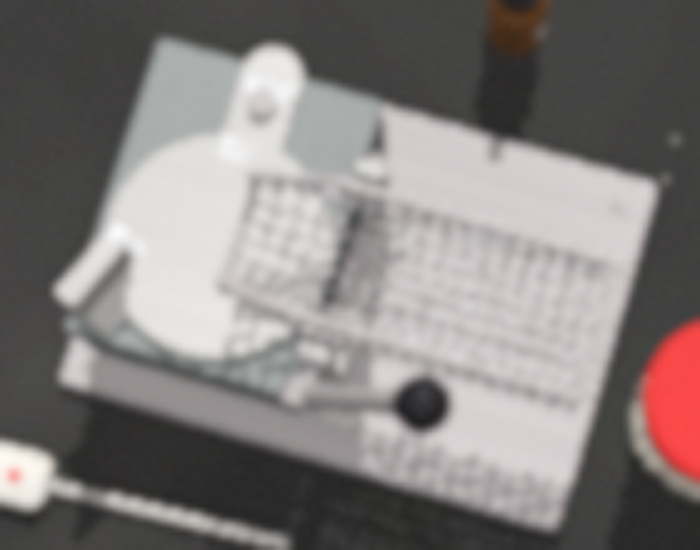

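Both views show the cover shut (angle about 0), the basket empty, and the lever knob at its level position (421,403). No ball is outside the box.

```bash
python3 -c "
from bench import *
print(sign_off())"
```

```text
the job is handed in; nothing more can be done
None
```

The job is done and handed in at about 22.6 s of the 70 s allowed.

1. **Cover opened:** I swung it aside until it met its stop. It measured 1.74 rad in the scene view and 1.76 in the top view, against 1.75 for fully aside.
2. **Basket tipped:** I pushed the lever knob until the basket met its stop. The top view then showed all three wax balls inside the box and the basket empty.
3. **Basket levelled:** I pushed the lever back to its stop. The knob is at its starting pixel in both views.
4. **Cover shut:** I pushed it to its stop. It measured 0.003 rad in the scene view and -0.010 in the top view, within measuring error of fully shut.

- **Forces:** The highest force I read was about 31 N, from the fingers pushing the lever against its level stop.
- **Final state:** The arm is clear of everything, and no other object appeared moved in the last pictures.
- **Checks:** No check failed. The one measurement that returned nothing was a top-view reading of the cover angle that found no tab points, most likely hidden by the arm. I did not rely on it. With the cover shut, the balls can no longer be seen, so their place in the box rests on the earlier top view.

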